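Arm the loaded solenoid test station

TASK

Two test stations stand on the table; arm the one that has a solenoid module standing in its nest. With the fingers reach under the lip of its hinged guard, swing the guard up on the back of the fingers, push the toggle under it fully fully fully fully over to the far side, towards the nest, while the guard is still raised, then draw the fingers out so that the guard drops fully shut again over the toggle. Do it gently, pinch and lift nothing, and leave the module, the other station and the things around as they are.

Things in the scene. Friction and masses are not known exactly. Their poses are not given: they have to be found in the camera images.
- box_a: The loaded test station, fixed: grey housing on a 5 mm steel foot plate, a square nest behind it. Origin on the table below the toggle's pivot. x points from the guard's lip to the nest, y left, z up. Housing x -16 to +44, 84 wide, top z 50; plate x -26 to +116, 100 wide; nest centre x +82, rim z 17; hinge lugs at y +-38.5, x 18 to 30, up to z 70 (mm). It may stand left or right, turned a little.
- guard_a (a joint): Loaded station's guard, rad: 0 shut, grows as its lip swings up and over towards the nest, stop at 1.2. 70 g, no spring: falls shut from any angle. Bent aluminium cover that hides the toggle, 70 mm wide, 66 free between side cheeks (down to z 61 when shut), top z 83, front wall at x -28 down to the lip.
- lip_a (a point): Middle of the outer edge, underside, of that guard's lip (2.5 mm thick, 70 wide, runs 12 back to under the front wall). Shut: x -38.5, z 56.5 mm in the station's frame, 22.5 in front of the housing with free room beneath: fingers pointing forward and down (tilted 30 to 45 degrees) get under it. Lift it upward: pushed level it jams. Moves with the guard, 63 mm from the pin.
- toggle_a (a joint): Loaded station's toggle, rad: 0 off (leans 0.42 rad to the station's -x, towards the lip), 0.84 on, against its stop (leans 0.42 rad to +x). No spring: stiff, about 2 N at the tip, and it stays where it is left, so it must be pushed to its stop. Pivot at x 0, z 48 mm in the station's frame, axis along y.
- toggle_tip_a (a point): Middle of the tip of the loaded station's toggle, a black rounded paddle 7 mm thick, 16 mm wide, that ends 28 mm from its pivot (20 mm long, above a thin stem). Off: at x = -11.4 mm, z = 73.6 mm in the station's frame; on: at x = +11.4 mm. There is free room round it to the housing's top at z = 50 mm (bushing to 56 mm at its foot).
- module_a: Black solenoid module, 42 x 38 x 87 mm, standing loose in the loaded station's nest. Origin at the centre of its underside, z up. Must stay standing there.
- box_b: The other test station, the same in every measure, but its nest is empty. To be left alone. Origin and axes as for the loaded one.
- guard_b (a joint): Angle of the other station's guard, rad, 0 shut. To stay shut.
- toggle_b (a joint): Angle of the other station's toggle, rad, 0 off. To stay off.
- module_c: Bystander: a loose black solenoid module, 42 x 38 x 87 mm, standing between the stations. Origin at the centre of its underside.
- nut_c: Bystander: a loose black ribbed ring nut, 41 mm across, 20 mm high, between the stations. Origin at the centre of its underside.
- nut_d: Bystander: a loose ring nut of the same kind, nearer the robot, in the middle.
- insert_c: Bystander: a loose turned steel insert, 24 mm across, 16 mm high, between the stations. Origin at the centre of its underside.
- module_d: Bystander: a loose black solenoid module standing at the right, 42 x 38 x 87 mm. Origin at the centre of its underside.
- driver: Bystander: a loose nut driver with an orange handle, 157 mm long, lying at the right near the front. Origin under its middle.
- can: Bystander: a loose aerosol can, 67 mm across, 194 mm high, standing at the left. Origin at the centre of its underside.
- hinge_a (a point): Middle of that guard's hinge pin, at x +24, z 66 mm in the station's frame; the pin runs along the station's y. Stays in place as the guard swings.
There are look-alikes about, which are no part of the job. Leave any yellow look-alike of the box_a alone.

How it is judged (in metres and radians):
On the way, in this order (a step that is already met when the one before it is completed fails the run):
1. the loaded station's guard is lifted while its toggle is still off (value of joint guard_a above 0.25 rad and value of joint toggle_a below 0.2 rad), for 0.1 s.
2. its toggle is flipped over with the guard still up (value of joint guard_a above 0.25 rad and value of joint toggle_a above 0.65 rad), for 0.1 s.
At the end, for the whole second after the job is handed in: The loaded station's toggle is on (over 0.65 of its 0.84 rad) and its guard has fallen shut (under 0.06 rad); the other station is still shut and off; the module stands in its nest, within 10 mm of where it was and tilted less than 0.15 rad (value of joint each of guard_a, guard_b below 0.06 rad and value of joint toggle_a above 0.65 rad and value of joint toggle_b below 0.2 rad and distance of module_a from where it was at the start of the episode below 0.01 m and angle between module_a's own z axis and vertical below 0.15 rad and linear speed of module_a below 0.02 m/s); the robot touches nothing.
It fails at once if the other station's guard is lifted or its toggle moved (value of joint guard_b above 0.15 rad or value of joint toggle_b above 0.25 rad).
It fails at once if the module in the nest is lifted, tipped or pulled about (distance of module_a from where it was at the start of the episode above 0.012 m or angle between module_a's own z axis and vertical above 0.2 rad).
It fails at once if a bystander is picked up or knocked about (moved over 20 mm) (distance of any of module_c, nut_c, nut_d, insert_c, module_d, driver, can from where it was at the start of the episode above 0.02 m).
It fails at once if the fingers press on the loaded station with more than 35 N (contact force between the fingers and box_a above 35 N).
It also fails if it takes over 42 s, if anything falls off the work surface, if the arm or the gripper's body presses on something with over 40 N, if the wrist force passes 120 N, or if a joint passes its speed limit or range.

ROBOT

A 7-joint arm with a two-finger parallel gripper is mounted at the origin on a cart in front of the work surface, level with it; the furniture and walls round the work are solid. World frame = base frame: x ahead of the robot, y to its left, z up, the work surface at z = 0. Lengths are in mm, angles in degrees, forces in N, time in s.
With the tool pointing down it reaches from about 400 to 875 mm from the base axis. Payload 6.5 kg.
Tool frame: the origin (TCP) lies at the very end of the fingers, on their centre line; the grasp point (between the pads) lies 19 mm behind it (manip.grip_point_offset is the distance from the TCP to the grasp point, in mm); z points along the fingers, y is the line along which they close (so a half turn about z gives the same grasp; the last joint's range is limited). The gripper opens to 88 mm and grips with 3 to 60 N. Pads are 18 mm wide; open, the fingers measure 123 mm over their backs; the gripper's body (75 mm by 187 mm) begins 45 mm behind the grasp point.
Start: joints at [-71.459, 30.733, -0.252, 88.115, 0.149, 61.152, -4.079], TCP at [246.997, 601.234, 238.716] pointing down, gripper open.
Joint ranges: [-154.64, 154.64], [-21.42, 123.67], [-72.66, 72.17], [13.99, 137.28], [-74.86, 254.86], [10.95, 109.41], [-158.01, 158.01]. Speed limits (degrees/s): [136.94, 136.94, 180, 180, 180, 180, 180].

INTERFACE

Orientations are given as a 3x3 rotation matrix whose columns are the frame's x, y, z axes.
In Python, from cell import monitor, imaging, manip gives the robot as it stands.
- The arm moves only by the tool send_rows, never from a script. Its argument "targets" is one flat list of numbers, 7 for each row, row after row: the turn, a rotation vector about the world's x, y, z in units of pi/4 rad (1.0 is pi/4 rad), then the shift along the world's x, y, z in units of 20 mm (1.0 is 20 mm), then the opening, from 0 (shut) to 1 (fully open). In form: [ax, ay, az, tx, ty, tz, jaw, ax, ay, az, tx, ty, tz, jaw, ...]. A call has 1 to 20 rows; each row shifts and turns the commanded pose from where the row before left it; what a row does not reach is not made up. A row lasts 1/10 s, in which the tool goes at most 50 mm and 8.59 degrees, less where a joint would pass 70% of its speed; a pose out of reach is approached as far as the arm can. A call with a number of a shift or a turn outside -1 to 1 is refused whole. A call with a gripper value outside its range is refused whole. The fingers move at their own pace and stop on an object; "squeeze" is the grip in N (left out, the last holds). Time passes only in rows, so rows that do not move let the fingers close. It gives the time, the measured TCP pose, the force, the opening and the grip force at its end, in the units of the state.
- monitor.state(): the state, without advancing time (a new reading comes with each control period).
- imaging.grab_frame(name): name is "scene" or "top" or "wrist"; returns a dict with "image" (420x560x3 uint8, red, green, blue), "fx", "fy", "cx", "cy" (pixels), "cam_to_world" (4x4, takes a point from camera to world coordinates); the wrist camera has in their place "T_tool_cam" (4x4, takes a point from camera to tool coordinates, whose origin is the TCP and whose axes are the flange's). Camera axes: x right, y up, looking along -z (the intrinsics and any distortion apply to the point x, -y, -z); pixel columns grow to the right and rows downward; lengths in mm; the calibration is good to about 2 mm. The wrist camera is an equidistant fisheye: a pixel r from the principal point sees the ray r / f radians off the axis. A picture is of the moment at which its call begins: read the wrist's pose just before it. There is no depth.
- manip.job_done(): hands the job in; it is judged then, once.
Trained networks look in a picture, given as the dict that the camera call returned (one of the last four; its "shot" number tells which), for a name from the list of things; names that differ only in an ending like _2 or _b are one class to them, and where a whole thing is asked for, a point or a joint stands for the part that bears it (a point fixed in the world has none). Each returns a list of dicts, best first, with "conf" (0 to 1); they miss things now and then, are a little off and sometimes report something else, mostly with a low value. They report only what shows in the picture. A call takes as long as a camera call. They do not tell look-alikes from the thing itself.
- imaging.spot_in(picture, name): "uv" ([column, row] in pixels, amid what is visible of it).
The state is a dict: "time_s": time; "joint_pos": joint angles; "qvel": joint speeds; "joint_efforts": joint torques, N m; "eef_pos": TCP position; "ee_rot": TCP orientation; "wrist_force": force on the tool from outside, world axes, zero at the start; "moment": the same for the moment, N m; "gripper_width": opening from 0.0 (shut) to 1.0 (fully open); "grasp_force": force on a finger pad.
Only numpy, scipy, OpenCV 4.12 (cv2) and the standard library are available. Lean on these libraries where they do the work, as an engineer would, in place of code of your own. Each camera call takes 0.05 s, during which the arm holds its last target. There are 200 camera calls.

## Working session

There is one attempt and no reset: what is moved stays moved. The work goes in short steps, Python scripts to look and compute and a tool call to move; the robot and the scene stay as the last step left them, time stands still between calls to the robot, and variables do not carry over. Pictures are saved under pics/ and viewed, at most 10 in all, crops included, and the job is handed in when it is done.

Besides the shell and the picture viewer there is one more tool, called after ">>>" as a command line: name --argument value ..., lists and objects as JSON in quotes. send_rows: Moves the arm, as the interface text tells. Shifts and turns lie within -1 to 1; 1 stands for 20 mm of shift or pi/4 rad of turn. Its arguments: {"type":"object","properties":{"targets":{"type":"array"},"squeeze":{"type":"number"}},"required":["targets"]}

```bash
mkdir -p pics; ls; cat > h.py <<'E'
import numpy as np, cv2
from cell import monitor, imaging, manip
def proj(f,P,T=None):
    T=np.array(f["cam_to_world"]); p=(np.c_[np.atleast_2d(P),np.ones(len(np.atleast_2d(P)))]@np.linalg.inv(T).T)[:,:3]
    return np.c_[f["cx"]+f["fx"]*p[:,0]/-p[:,2], f["cy"]-f["fy"]*p[:,1]/-p[:,2]]
def ray(f,uv):
    T=np.array(f["cam_to_world"]); d=T[:3,:3]@np.array([(uv[0]-f["cx"])/f["fx"],-(uv[1]-f["cy"])/f["fy"],-1]); return T[:3,3],d
def at_z(f,uv,z):
    o,d=ray(f,uv); return o+d*(z-o[2])/d[2]
E
python3 - <<'E'
from h import *
s=monitor.state(); print({k:np.round(v,3).tolist() for k,v in s.items()})
fs={n:imaging.grab_frame(n) for n in("scene","top")}
for n,f in fs.items():
    print(n,[k for k in f],f["fx"],f["fy"],f["cx"],f["cy"],np.round(f["cam_to_world"],3).tolist())
    for t in("box_a","guard_a","lip_a","hinge_a","module_a"):
        print(t,[(np.round(d["uv"]).tolist(),round(d["conf"],2)) for d in imaging.spot_in(f,t)])
    cv2.imwrite(f"pics/{n}0.png",cv2.resize(f["image"][...,::-1],(800,600),interpolation=cv2.INTER_CUBIC))
E
```

```text
pics
{'time_s': 0.0, 'joint_pos': [-71.46, 30.777, -0.254, 88.169, 0.15, 61.147, -4.078], 'qvel': [-0.008, -0.047, 0.044, -0.063, 0.051, 0.055, 0.039], 'joint_efforts': [-0.001, -57.098, 0.99, -25.161, -0.056, 0.018, 0.0], 'eef_pos': [246.798, 600.708, 237.862], 'ee_rot': [[-0.925, 0.38, -0.0], [0.38, 0.925, -0.002], [-0.0, -0.002, -1.0]], 'wrist_force': [-0.664, 0.108, 0.264], 'moment': [-0.011, 0.029, -0.006], 'grasp_force': 0.0, 'gripper_width': 1.003}
scene ['image', 'fx', 'fy', 'cx', 'cy', 'cam_to_world', 'shot'] 419.10313655822046 419.10313655822046 284.0957931101182 210.24216760250172 [[0.59, 0.57, -0.572, -131.678], [-0.808, 0.409, -0.425, -482.408], [-0.008, 0.712, 0.702, 880.284], [0.0, 0.0, 0.0, 1.0]]
box_a [([360.0, 224.0], 0.91), ([315.0, 287.0], 0.85), ([251.0, 177.0], 0.78)]
guard_a [([308.0, 286.0], 0.77), ([242.0, 172.0], 0.76), ([349.0, 217.0], 0.56)]
lip_a [([307.0, 286.0], 0.74), ([246.0, 170.0], 0.58)]
hinge_a [([248.0, 168.0], 0.91), ([308.0, 288.0], 0.83)]
module_a [([433.0, 267.0], 0.85), ([304.0, 199.0], 0.75), ([261.0, 159.0], 0.66)]
top ['image', 'fx', 'fy', 'cx', 'cy', 'cam_to_world', 'shot'] 467.5436677829268 467.5436677829268 287.570931138393 206.36226396989204 [[0.023, 0.998, -0.063, 417.208], [-1.0, 0.023, -0.0, -26.558], [0.001, 0.063, 0.998, 1636.672], [0.0, 0.0, 0.0, 1.0]]
box_a [([219.0, 174.0], 0.97), ([327.0, 170.0], 0.77), ([330.0, 241.0], 0.57), ([286.0, 234.0], 0.29)]
guard_a [([217.0, 177.0], 0.75), ([336.0, 254.0], 0.73), ([324.0, 178.0], 0.7)]
lip_a [([337.0, 258.0], 0.94), ([217.0, 179.0], 0.67), ([328.0, 180.0], 0.32), ([277.0, 212.0], 0.21), ([395.0, 184.0], 0.15)]
hinge_a [([217.0, 184.0], 0.78), ([335.0, 258.0], 0.67)]
module_a [([218.0, 154.0], 0.66), ([275.0, 180.0], 0.56), ([397.0, 185.0], 0.55)]
```

View pics/scene0.png

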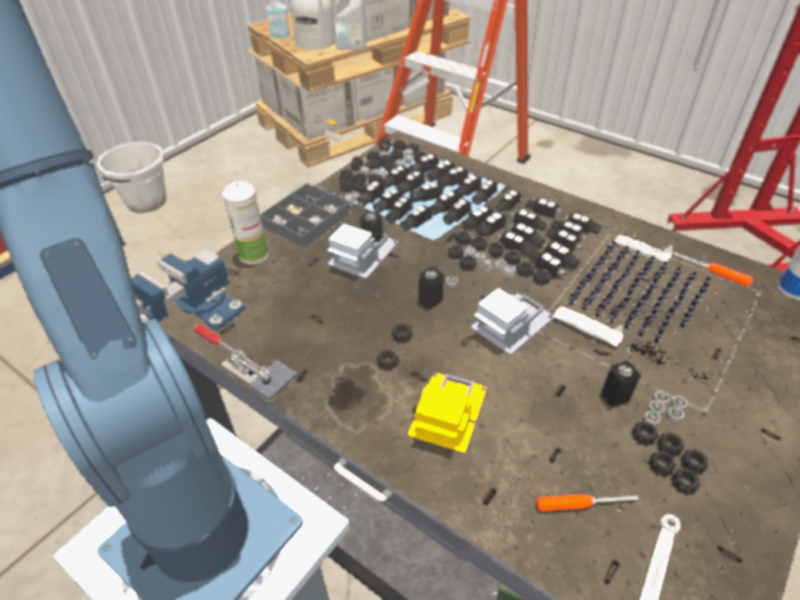

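View pics/top0.png

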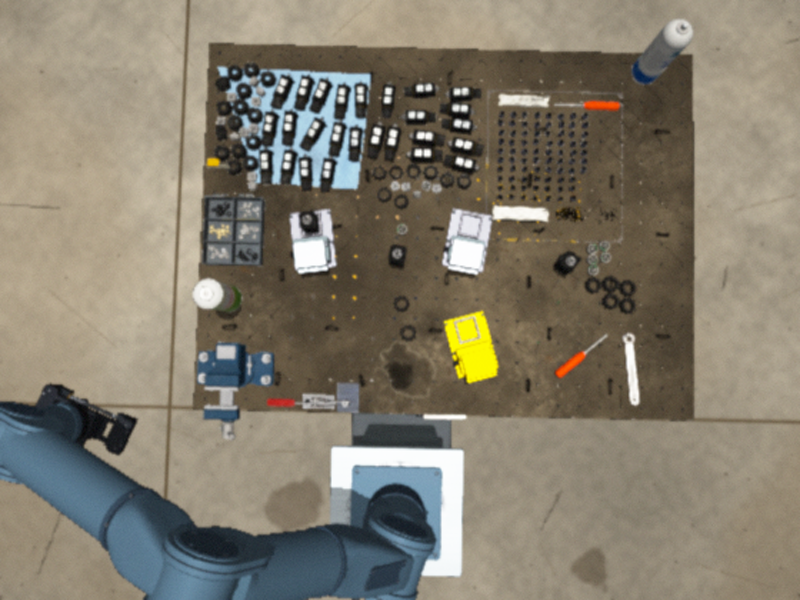

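Candidates for the loaded station (800-px views): left grey station, top (312,243) and scene (355,250), with a black module in its nest. The right grey station, top (467,243) and scene (505,315), has an empty nest. The yellow look-alike is at top (472,347) and scene (448,412). I choose the left one and will check it in a crop.

```bash
python3 - <<'E'
from h import *
a=imaging.grab_frame("scene");b=imaging.grab_frame("top")
for uv,z in(((219,174),40),((218,154),87),((330,170),40),((145,207),190),((278,178),80)): print(at_z(b,uv,z).round())
np.save("fs.npy",[a,b],allow_pickle=True)
ca=a["image"][145:205,215:285]; cb=b["image"][140:200,185:255]
im=np.vstack([cv2.resize(c,None,fx=5,fy=5,interpolation=cv2.INTER_CUBIC) for c in(ca,cb)])
im=np.hstack([cv2.resize(c,None,fx=5.7,fy=5.7,interpolation=cv2.INTER_CUBIC) for c in(ca,cb)])
cv2.imwrite("pics/c1.png",im[...,::-1]); print(im.shape)
E
```

```text
[624. 212.  40.]
[685. 211.  87.]
[ 647. -169.   40.]
[496. 416. 190.]
[610.   8.  80.]
(342, 798, 3)
```

View pics/c1.png

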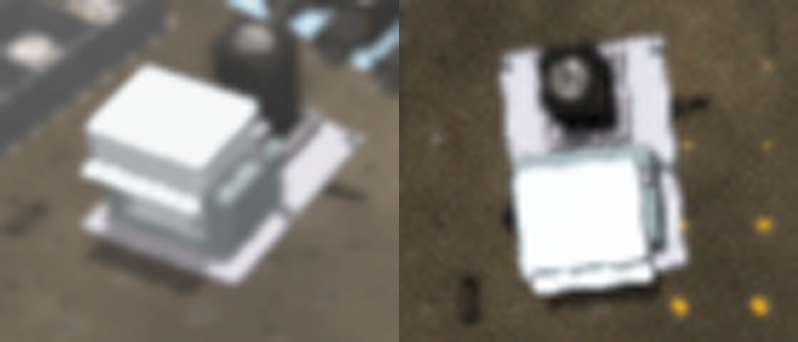

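The crop confirms it: the left station has the module in its nest, and the guard's lip faces the robot. Next I fit its pose from the corners read in both views.

```bash
python3 - <<'E'
from h import *
from scipy.optimize import least_squares
a,b=np.load("fs.npy",allow_pickle=True)
k=5.7
T=[((116,50,5),(505,50)),((116,-50,5),(663,38)),((-26,-50,5),(688,265)),((-38.5,35,56.5),(537,293)),((-38.5,-35,56.5),(655,281))]
S=[((-26,50,5),(84,225)),((-26,-50,5),(237,283)),((116,-50,5),(363,137)),((-38.5,35,56.5),(83,171)),((-38.5,-35,56.5),(199,212)),((-28,35,83),(88,127)),((-28,-35,83),(205,168))]
tu=np.array([(185+(u-399)/k-.4,140+v/k-.4) for _,(u,v) in T]); su=np.array([(215+u/k-.4,145+v/k-.4) for _,(u,v) in S])
def W(p,P):
    c,s=np.cos(p[2]),np.sin(p[2]); P=np.array(P,float); return np.c_[p[0]+c*P[:,0]-s*P[:,1],p[1]+s*P[:,0]+c*P[:,1],P[:,2]]
def r(p,sep=0):
    e1=proj(b,W(p,[t[0] for t in T]))-tu; e2=proj(a,W(p,[t[0] for t in S]))-su
    return (e1,e2) if sep else np.r_[e1.ravel(),e2.ravel()]
for l in ("linear","soft_l1"):
    q=least_squares(r,[620,205,0.05],loss=l,x_scale=[10,10,.1]); print(q.x[:2],np.degrees(q.x[2]))
print(*[e.round(1).tolist() for e in r(q.x,1)])
w=imaging.grab_frame("wrist"); print({k:np.round(v,3).tolist() if k!="image" else 0 for k,v in w.items()})
E
```

```text
[607.51418081 212.54479071] 7.395261385243169
[607.42782583 212.52723922] 7.408702947337009
[[-0.3, 0.6], [0.2, -0.3], [-0.2, -0.3], [0.1, -0.5], [-0.1, -0.6]] [[-0.0, 0.2], [-0.1, 0.1], [0.3, 0.2], [0.2, 0.9], [-0.8, 0.7], [0.4, -0.1], [-0.5, -0.3]]
{'image': 0, 'fx': 325.192, 'fy': 325.192, 'cx': 278.554, 'cy': 214.469, 'T_tool_cam': [[-0.001, 0.953, 0.303, 78.528], [1.0, 0.001, 0.0, 0.483], [-0.0, 0.303, -0.953, -146.038], [0.0, 0.0, 0.0, 1.0]], 'shot': 5}
```

Pose fit: station at (607, 212), yaw 7.4°, residuals under 1 px. Now I swing the closed gripper over, with the camera on the upper side.

>>> send_rows --targets '[0, 0, -0.152, 0.53, -0.92, 0.1, 0, 0, 0, -0.152, 0.53, -0.92, 0.1, 0, 0, 0, -0.152, 0.53, -0.92, 0.1, 0, 0, 0, -0.152, 0.53, -0.92, 0.1, 0, 0, 0, -0.152, 0.53, -0.92, 0.1, 0, 0, 0, -0.152, 0.53, -0.92, 0.1, 0, 0, 0, -0.152, 0.53, -0.92, 0.1, 0, 0, 0, -0.152, 0.53, -0.92, 0.1, 0, 0, 0, -0.152, 0.53, -0.92, 0.1, 0, 0, 0, -0.152, 0.53, -0.92, 0.1, 0, 0, 0, -0.152, 0.53, -0.92, 0, 0]'

```text
time_s: 1.85
eef_pos: [364.1, 398.2, 259.1]
ee_rot: [[0.137, 0.991, 0.0], [0.991, -0.137, 0.001], [0.001, 0.0, -1.0]]
wrist_force: [-0.2, 0.9, -0.1]
gripper_width: 0.028
grasp_force: 0.0
```

>>> send_rows --targets '[0, 0, -0.152, 0.53, -0.92, 0, 0, 0, 0, -0.152, 0.53, -0.92, 0, 0, 0, 0, -0.152, 0.53, -0.92, 0, 0, 0, 0, -0.152, 0.53, -0.92, 0, 0, 0, 0, -0.152, 0.53, -0.92, 0, 0, 0, 0, -0.152, 0.53, -0.92, 0, 0, 0, 0, -0.152, 0.53, -0.92, 0, 0, 0, 0, -0.152, 0.53, -0.92, 0, 0, 0, 0, -0.152, 0.53, -0.92, 0, 0, 0, 0, -0.152, 0.53, -0.92, 0, 0, 0, 0, -0.152, 0.53, -0.92, 0, 0]'

```text
time_s: 2.95
eef_pos: [480.5, 195.8, 258.9]
ee_rot: [[0.993, 0.121, 0.0], [0.121, -0.993, 0.0], [0.0, -0.0, -1.0]]
wrist_force: [0.6, -0.2, 0.4]
gripper_width: 0.005
grasp_force: 0.0
```

>>> send_rows --targets '[0.018, -0.138, 0, 0, 0, 0, 0, 0.018, -0.138, 0, 0, 0, 0, 0, 0.018, -0.138, 0, 0, 0, 0, 0, 0.018, -0.138, 0, 0, 0, 0, 0, 0.018, -0.138, 0, 0, 0, 0, 0, 0.018, -0.138, 0, 0, 0, 0, 0, 0.018, -0.138, 0, 0, 0, 0, 0, 0.018, -0.138, 0, 0, 0, 0, 0, 0, 0, 0, 0, 0, 0, 0]'

```text
time_s: 3.85
eef_pos: [489.0, 173.4, 253.1]
ee_rot: [[0.796, 0.141, 0.588], [0.123, -0.99, 0.071], [0.592, 0.016, -0.806]]
wrist_force: [-0.2, 0.6, 0.8]
gripper_width: 0.003
grasp_force: 0.0
```

```bash
cat >> h.py <<'E'
ST=[607.4,212.5,np.radians(7.4)]
def W(P,p=ST):
    c,s=np.cos(p[2]),np.sin(p[2]); P=np.atleast_2d(np.array(P,float)); return np.c_[p[0]+c*P[:,0]-s*P[:,1],p[1]+s*P[:,0]+c*P[:,1],P[:,2]]
def stat():
    s=monitor.state(); R=np.array(s["ee_rot"]); e=np.array(s["eef_pos"]); c,n=np.cos(ST[2]),np.sin(ST[2])
    d=e-[ST[0],ST[1],0]; print("t",round(s["time_s"],2),"tcp",e.round(1),"station",np.round([c*d[0]+n*d[1],-n*d[0]+c*d[1],d[2]],1),"F",np.round(s["wrist_force"],1))
    print("pitch",np.degrees(np.arcsin(-R[2,2])).round(2),"yaw",np.degrees(np.arctan2(R[1,2],R[0,2])).round(2),"roll y_z",R[2,1].round(3),"grip",round(s["gripper_width"],3),"j",np.round(s["joint_pos"],1))
    return s
E
python3 -c "
from h import *
stat()"
```

```text
t 3.85 tcp [489.  173.4 253.1] station [-122.4  -23.5  253.1] F [-0.2  0.6  0.8]
pitch 53.68 yaw 6.85 roll y_z 0.016 grip 0.003 j [-101.     5.8   72.1  137.2   48.8   11.  -158. ]
```

The wrist ran into joint limits because the arm's redundancy drifted. I fit a kinematic model to the recorded joint states so I can choose a good posture.

```bash
python3 - <<'E'
from h import *
import itertools
from scipy.optimize import least_squares
from scipy.spatial.transform import Rotation as Ro
s=monitor.state()
D=[(np.array([-71.46,30.777,-.254,88.169,.15,61.147,-4.078]),np.array([246.8,600.7,237.9]),np.array([[-.925,.38,0],[.38,.925,-.002],[0,-.002,-1]])),
   (np.array(s["joint_pos"]),np.array(s["eef_pos"]),np.array(s["ee_rot"]))]
def fk(j,sg,p):
    d0,L1,L2,L3,a,o1,o7=p
    q=np.radians(np.array(j)*sg+np.array([o1,0,0,0,0,0,o7]))
    R=np.eye(3);t=np.array([0,0,d0])
    for i,(ax,off) in enumerate(zip("zyzyzyz",[(0,0,0),(0,0,0),(a,0,L1),(-a,0,0),(0,0,L2),(0,0,0),(0,0,L3)])):
        R=R@Ro.from_euler(ax,q[i]).as_matrix(); t=t+R@np.array(off)
    return t,R
res=[]
for c in itertools.product([1,-1],repeat=4):
    sg=np.array([c[0],1,c[1],1,c[2],1,c[3]])
    for o1 in(139.1,-3.8):
      for o7 in (-90,90,0,180):
        def f(p):
            e=[]
            for j,t,R in D:
                T,Q=fk(j,sg,p); e+=[(T-t)/10,((Q-R)*20).ravel()]
            return np.concatenate(e)
        q=least_squares(f,[300,350,350,250,0,o1,o7],x_scale=[50,50,50,50,50,10,10],max_nfev=60); res.append((q.cost,sg.tolist(),q.x.round(1).tolist()))
for r in sorted(res,key=lambda r:r[0])[:4]: print(r)
E
```

```text
(np.float64(0.6638855484091264), [-1, 1, -1, 1, -1, 1, -1], [338.4, 454.8, 424.2, 298.3, 34.2, -3.7, 86.7])
(np.float64(0.6638855484091267), [-1, 1, -1, 1, -1, 1, -1], [338.4, 454.8, 424.2, 298.3, 34.2, -3.7, 86.7])
(np.float64(0.6638855484091275), [-1, 1, -1, 1, -1, 1, -1], [338.4, 454.8, 424.2, 298.3, 34.2, -3.7, 86.7])
(np.float64(0.6638855484091313), [-1, 1, -1, 1, -1, 1, -1], [338.4, 454.8, 424.2, 298.3, 34.2, -3.7, 86.7])
```

```bash
cat > kin.py <<'E'
from h import *
from scipy.optimize import least_squares
from scipy.spatial.transform import Rotation as Ro
SG=np.array([-1,1,-1,1,-1,1,-1]);P=[338.4,454.8,424.2,298.3,34.2,-3.7,86.7]
LO=np.array([-154.64,-21.42,-72.66,13.99,-74.86,10.95,-158.01]);HI=np.array([154.64,123.67,72.17,137.28,254.86,109.41,158.01])
def fk(j,pts=0):
    d0,L1,L2,L3,a,o1,o7=P
    q=np.radians(np.array(j)*SG+np.array([o1,0,0,0,0,0,o7])); R=np.eye(3);t=np.array([0,0,d0]);l=[]
    for i,(ax,off) in enumerate(zip("zyzyzyz",[(0,0,0),(0,0,0),(a,0,L1),(-a,0,0),(0,0,L2),(0,0,0),(0,0,L3)])):
        R=R@Ro.from_euler(ax,q[i]).as_matrix(); t=t+R@np.array(off); l.append(t)
    return (t,R,l) if pts else (t,R)
def pose(x,z,th,up=1,yaw=7.4,y=0):
    th=np.radians(th);c,s=np.cos(np.radians(yaw)),np.sin(np.radians(yaw)); Z=np.array([np.cos(th)*c,np.cos(th)*s,-np.sin(th)]);Y=np.array([s,-c,0])*up
    return W([x,y,z])[0],np.c_[np.cross(Y,Z),Y,Z]
def ik(t,R,j0,w=0.002):
    f=lambda j:np.r_[(fk(j)[0]-t)/5,((fk(j)[1]-R)*30).ravel(),w*(j-j0)]
    q=least_squares(f,np.clip(j0,LO+1,HI-1),bounds=(LO,HI)); T,Q=fk(q.x); return q.x,np.linalg.norm(T-t),np.degrees(np.linalg.norm(Ro.from_matrix(Q@R.T).as_rotvec()))
E
python3 - <<'E'
from kin import *
for up in(1,-1):
  for th in(30,40,50):
    for x,z in((-36,37),(0,66),(-98,89)):
      b=[]
      for j3 in(-60,-30,0,30,60):
        for j5 in(0,180):
          for a in (30,60):
            r=ik(*pose(x,z,th,up),np.array([-20-j3,a,j3,100,j5,40,-106 if up>0 else 74])); b.append((r[1]+3*r[2]-.0*min(np.r_[r[0]-LO,HI-r[0]]),r))
      b.sort(key=lambda t:(t[0]>1.5,-min(np.r_[t[1][0]-LO,HI-t[1][0]])))
      print(up,th,x,z,round(b[0][0],1),b[0][1][0].round(),"margin",min(np.r_[b[0][1][0]-LO,HI-b[0][1][0]]).round(1))
E
```

```text
1 30 -36 37 0.0 [-99. 102.  70. 136. 191.  54. -21.] margin 0.9
1 30 0 66 0.0 [-93.  93.  72. 133. 195.  53. -13.] margin 0.0
1 30 -98 89 65.4 [-106.   87.   72.  137.  206.   35.  -21.] margin 0.0
1 40 -36 37 0.0 [-93.  88.  71. 135. 207.  54. -16.] margin 0.8
1 40 0 66 0.0 [-88.  81.  72. 131. 212.  50. -11.] margin 0.0
1 40 -98 89 133.7 [  41.   53.  -73.  129.   93.   34. -158.] margin 0.0
1 50 -36 37 0.0 [-86.  73.  69. 131. 224.  46. -13.] margin 3.4
1 50 0 66 0.0 [-82.  68.  69. 126. 231.  42. -14.] margin 3.1
1 50 -98 89 60.5 [-79.  37.  53. 129. -75.  11. -50.] margin 0.0
-1 30 -36 37 0.0 [ -4.  55. -30. 136. 159.  74. -71.] margin 0.9
-1 30 0 66 0.0 [  0.  52. -34. 133. 157.  68. -66.] margin 4.1
-1 30 -98 89 65.4 [ 10.  67. -59. 137. 141.  91. -45.] margin 0.0
-1 40 -36 37 0.0 [  7.  53. -41. 135. 149.  61. -57.] margin 2.7
-1 40 0 66 0.0 [ 19.  60. -56. 131. 144.  63. -39.] margin 6.7
-1 40 -98 89 45.5 [ 20.  63. -68. 137. 130.  76. -34.] margin 0.0
-1 50 -36 37 0.0 [ 18.  57. -55. 131. 133.  56. -36.] margin 6.6
-1 50 0 66 0.0 [ 16.  52. -53. 126. 128.  48. -33.] margin 11.1
-1 50 -98 89 26.0 [-94.  61.  72. 136. 239.  35. 158.] margin 0.0
```

```bash
cat >> kin.py <<'E'
def jac(j):
    t,R=fk(j);J=[]
    for i in range(7):
        k=np.array(j,float);k[i]+=.1;T,Q=fk(k); J.append(np.r_[(T-t)/300,Ro.from_matrix(Q@R.T).as_rotvec()]/.1)
    return np.array(J).T
def sim(j,rows,lam=1e-4,n=3,verbose=0):
    j=np.array(j,float);t,R=fk(j);tr=[]
    for r in rows:
        t=t+20*np.array(r[3:6]);R=Ro.from_rotvec(np.array(r[:3])*np.pi/4).as_matrix()@R
        for _ in range(n):
            T,Q=fk(j); e=np.r_[(t-T)/300,Ro.from_matrix(R@Q.T).as_rotvec()]; J=jac(j)
            j=np.clip(j+J.T@np.linalg.solve(J@J.T+lam*lam*np.eye(6),e),LO,HI)
        tr.append(j.copy())
    T,Q=fk(j); return j,np.linalg.norm(T-t),np.degrees(np.linalg.norm(Ro.from_matrix(Q@R.T).as_rotvec())),np.array(tr)
S0=np.array([-71.46,30.777,-.254,88.169,.15,61.147,-4.078])
E
python3 - <<'E'
from kin import *
A=[[0,0,-.152,.53,-.92,.1]]*10+[[0,0,-.152,.53,-.92,0]]*12; B=[[.018,-.138,0,0,0,0]]*8
j,e,a,tr=sim(S0,A); print(j.round(1),e,a)
j,e,a,tr=sim(j,B); print(j.round(1),e,a,tr.round(0)[::2].tolist())
# feasibility of targets, family by seed
for up in(1,-1):
  for th in(45,50,55,60):
    for j5 in(0,60,150):
      best=None
      for j3 in(-60,-30,0,30,60):
       for j7 in(-106,-20,74):
        m=[]
        j=np.array([-20-j3,45,j3,115,j5,30,j7])
        for x,z in((-2,67),(-36,40),(-60,40)):
          j,pe,ae=ik(*pose(x,z,th,up),j); m.append(min(np.r_[j-LO,HI-j]) if pe+ae<1 else -pe-ae)
        if best is None or min(m)>min(best[0]): best=(m,j)
      print(up,th,j5,np.round(best[0],1),best[1].round())
E
```

```text
[-58.6  17.9  38.7 110.1 -13.4  56.5 -96.6] 3.874049330574364e-07 2.782784223219027e-09
[ -93.1    4.6   49.8  137.3  112.    35.3 -158. ] 114.61179157375742 73.4779588303818 [[-62.0, 14.0, 40.0, 115.0, -10.0, 48.0, -100.0], [-70.0, 7.0, 43.0, 125.0, 0.0, 32.0, -111.0], [-81.0, 3.0, 50.0, 134.0, 31.0, 17.0, -142.0], [-97.0, 3.0, 56.0, 137.0, 94.0, 26.0, -158.0]]
1 45 0 [8.4 4.3 1.1] [-24.  39.  -8. 136. 154.  42.  96.]
1 45 60 [8.4 4.3 1.1] [ -4.  44. -30. 136. 146.  50. 114.]
1 45 150 [8.4 4.3 1.1] [  3.  47. -38. 136. 145.  53. 121.]
1 50 0 [10.8  6.5  3.2] [-19.  38. -12. 134. 149.  35. 104.]
1 50 60 [10.8  6.5  3.2] [ -3.  42. -31. 134. 140.  42. 120.]
1 50 150 [10.8  6.5  3.2] [  3.  45. -38. 134. 138.  45. 126.]
1 55 0 [7.3 9.1 5.7] [-16.  36. -15. 132. 141.  28. 113.]
1 55 60 [13.6  9.1  5.7] [ -3.  40. -30. 132. 133.  34. 127.]
1 55 150 [6.7 9.1 5.7] [-70.  47.  47. 132. 215.  26.  18.]
1 60 0 [0.  7.9 8.5] [-14.  36. -17. 129. 127.  21. 128.]
1 60 60 [ 4.3 12.   8.5] [ -3.  38. -30. 129. 121.  28. 138.]
1 60 150 [0.  7.8 8.5] [-14.  36. -17. 129. 127.  21. 128.]
-1 45 0 [8.4 4.3 1.1] [ -8.  42. -26. 136. 148.  48. -70.]
-1 45 60 [8.4 4.3 1.1] [ -4.  44. -30. 136. 146.  50. -66.]
-1 45 150 [8.4 4.3 1.1] [ -2.  45. -32. 136. 146.  51. -64.]
-1 50 0 [10.8  6.5  3.2] [ -5.  41. -28. 134. 142.  41. -63.]
-1 50 60 [10.8  6.5  3.2] [ -3.  42. -31. 134. 140.  42. -60.]
-1 50 150 [10.8  6.5  3.2] [ -2.  42. -31. 134. 140.  42. -60.]
-1 55 0 [12.8  9.1  5.7] [ -6.  39. -27. 132. 134.  32. -56.]
-1 55 60 [12.3  9.1  5.7] [ -7.  38. -26. 132. 135.  32. -57.]
-1 55 150 [13.4  9.1  5.7] [ -5.  39. -28. 132. 134.  33. -55.]
-1 60 0 [13.5 12.   8.5] [  2.  41. -36. 129. 119.  31. -37.]
-1 60 60 [ 8.7 12.   8.5] [ -3.  38. -30. 129. 121.  28. -42.]
-1 60 150 [12.  12.   8.5] [  1.  40. -34. 129. 119.  30. -39.]
```

```bash
cat >> kin.py <<'E'
def rows_to(j0,jg,n):
    """Cartesian rows along the joint-space line j0->jg"""
    out=[];t,R=fk(j0)
    for k in range(1,n+1):
        T,Q=fk(j0+(jg-j0)*k/n); out.append(np.r_[Ro.from_matrix(Q@R.T).as_rotvec()/(np.pi/4),(T-t)/20]); t,R=T,Q
    return np.array(out)
E
python3 - <<'E'
from kin import *
jn=np.array(monitor.state()["joint_pos"])
for z in(90,130,170):
  for th in(50,55,60):
    j,pe,ae=ik(*pose(-55,z,th,-1),np.array([-5,39,-28,132,134,33,-55])); print(z,th,j.round(),round(pe+ae,2),min(np.r_[j-LO,HI-j]).round(1))
g,_,_=ik(*pose(-50,130,58,-1),np.array([-5,39,-28,125,134,33,-55]),.01)
print("goal",g.round(1))
# via start-like joint config
for name,chain in (("direct",[g]),):
  j=jn.copy()
  for jg in chain:
    for it in range(6):
      r=rows_to(j,jg,60-10*it)[:10]; print("maxrow",np.abs(r[:,:3]).max().round(3),np.abs(r[:,3:]).max().round(2),end=" ")
      j,pe,ae,tr=sim(j,r); print(j.round(),round(pe,1),round(ae,1),[p.round() [2] for p in fk(j,1)[2][2:]],fk(j)[0].round())
E
```

```text
90 50 [ -4.  33. -30. 134. 135.  35. -57.] 0.0 3.0
90 55 [ -7.  31. -26. 131. 125.  26. -49.] 0.0 5.9
90 60 [ -9.  30. -22. 128. 109.  19. -33.] 0.0 8.4
130 50 [ -5.  27. -29. 134. 129.  29. -53.] 0.0 3.0
130 55 [ -8.  25. -24. 131. 115.  21. -40.] 0.0 6.1
130 60 [  0.  27. -33. 128.  94.  22. -16.] 0.01 9.4
170 50 [ -6.  21. -27. 134. 120.  23. -45.] 0.0 3.6
170 55 [ -4.  20. -28. 130. 100.  19. -25.] 0.01 6.9
170 60 [ 13.  26. -48. 127.  83.  27.  -4.] 0.01 10.3
goal [ -5.6  25.8 -26.5 128.6 101.8  19.7 -25.7]
maxrow 0.054 0.09 [ -89.   10.   60.  136.   54.   11. -132.] 0.0 0.0 [np.float64(783.0), np.float64(804.0), np.float64(479.0), np.float64(479.0), np.float64(241.0)] [502. 169. 241.]
maxrow 0.054 0.15 [ -78.   15.   49.  134.   58.   11. -106.] 0.0 0.0 [np.float64(773.0), np.float64(792.0), np.float64(455.0), np.float64(455.0), np.float64(214.0)] [513. 166. 214.]
maxrow 0.055 0.18 [-67.  19.  38. 133.  63.  11. -81.] 0.4 0.1 [np.float64(760.0), np.float64(778.0), np.float64(425.0), np.float64(425.0), np.float64(179.0)] [520. 163. 179.]
maxrow 0.057 0.22 [-56.  23.  27. 131.  69.  11. -57.] 4.5 0.9 [np.float64(746.0), np.float64(762.0), np.float64(394.0), np.float64(394.0), np.float64(140.0)] [524. 161. 140.]
maxrow 0.058 0.23 [-45.  25.  17. 130.  78.  11. -37.] 10.3 2.0 [np.float64(736.0), np.float64(751.0), np.float64(372.0), np.float64(372.0), np.float64(112.0)] [531. 166. 112.]
maxrow 0.06 0.43 [-30.  24.   2. 129. 109.  11. -38.] 10.6 2.0 [np.float64(742.0), np.float64(758.0), np.float64(383.0), np.float64(383.0), np.float64(133.0)] [564. 198. 133.]
```

```bash
cat > go.py <<'E'
from kin import *
import sys,json
x,z,th,n,k=map(float,sys.argv[1:6]); n,k=int(n),int(k)
s=stat(); jn=np.array(s["joint_pos"])
seed=np.array([-5,27,-27,129,105,22,-28.])
g,pe,ae=ik(*pose(x,z,th,-1),seed,.01); print("goal",g.round(),round(pe+ae,2))
r=rows_to(jn,g,n)[:k].round(3); print("max",np.abs(r).max(0)); j,pe,ae,tr=sim(jn,r); print("sim",j.round(),pe,ae,[fk(t)[0].round().tolist() for t in tr[::3]])
print(json.dumps(np.c_[r,np.zeros(len(r))].ravel().tolist()))
E
python3 go.py -55 170 58 24 10
```

```text
t 3.85 tcp [489.  173.4 253.1] station [-122.4  -23.5  253.1] F [-0.2  0.6  0.8]
pitch 53.68 yaw 6.85 roll y_z 0.016 grip 0.003 j [-101.     5.8   72.1  137.2   48.8   11.  -158. ]
goal [ -1.  21. -31. 128.  86.  20. -10.] 0.08
max [0.12  0.018 0.138 0.142 0.024 0.302]
sim [-71.  14.  42. 134.  56.  12. -89.] 2.6164014870853545e-07 6.156142345455662e-08 [[492.0, 173.0, 251.0], [500.0, 172.0, 241.0], [507.0, 172.0, 227.0], [514.0, 173.0, 209.0]]
[-0.12, -0.007, 0.135, 0.142, -0.018, -0.098, 0.0, -0.12, -0.003, 0.135, 0.138, -0.016, -0.132, 0.0, -0.119, 0.0, 0.135, 0.135, -0.014, -0.164, 0.0, -0.117, 0.004, 0.135, 0.131, -0.011, -0.194, 0.0, -0.116, 0.007, 0.136, 0.127, -0.008, -0.221, 0.0, -0.113, 0.01, 0.136, 0.123, -0.004, -0.244, 0.0, -0.111, 0.013, 0.136, 0.119, 0.002, -0.265, 0.0, -0.108, 0.015, 0.137, 0.114, 0.008, -0.282, 0.0, -0.105, 0.017, 0.137, 0.11, 0.016, -0.294, 0.0, -0.102, 0.018, 0.138, 0.107, 0.024, -0.302, 0.0]
```

>>> send_rows --targets '[-0.12, -0.01, 0.135, 0.14, -0.02, -0.1, 0, -0.12, 0, 0.135, 0.14, -0.02, -0.13, 0, -0.12, 0, 0.135, 0.135, -0.01, -0.16, 0, -0.117, 0, 0.135, 0.13, -0.01, -0.19, 0, -0.116, 0.01, 0.135, 0.13, -0.01, -0.22, 0, -0.113, 0.01, 0.135, 0.12, 0, -0.24, 0, -0.11, 0.01, 0.135, 0.12, 0, -0.26, 0, -0.108, 0.015, 0.137, 0.11, 0.01, -0.28, 0, -0.105, 0.02, 0.137, 0.11, 0.02, -0.29, 0, -0.1, 0.02, 0.138, 0.11, 0.02, -0.3, 0]'

```text
time_s: 4.85
eef_pos: [514.7, 170.7, 209.2]
ee_rot: [[0.085, 0.84, 0.537], [0.996, -0.066, -0.055], [-0.011, 0.539, -0.842]]
wrist_force: [0.7, -0.6, 0.2]
gripper_width: -0.001
grasp_force: 0.0
```

```bash
python3 go.py -55 170 58 16 16
```

```text
t 4.85 tcp [514.7 170.7 209.2] station [-97.3 -29.5 209.2] F [ 0.7 -0.6  0.2]
pitch 57.36 yaw -5.85 roll y_z 0.539 grip -0.001 j [-66.7  14.9  35.5 131.1  47.5  15.9 -82.4]
goal [ -1.  21. -31. 128.  86.  20. -10.] 0.08
max [0.082 0.023 0.127 0.245 0.151 0.33 ]
sim [-35.  18.   7. 128.  70.  11.   1.] 17.31949060363135 3.3267467624964144 [[513.0, 183.0, 197.0], [517.0, 182.0, 179.0], [522.0, 184.0, 165.0], [529.0, 189.0, 157.0], [539.0, 191.0, 158.0], [553.0, 188.0, 170.0]]
[-0.082, 0.023, 0.124, 0.07, -0.051, -0.33, 0.0, -0.079, 0.023, 0.125, 0.071, -0.036, -0.318, 0.0, -0.075, 0.022, 0.125, 0.073, -0.02, -0.302, 0.0, -0.072, 0.021, 0.126, 0.076, -0.003, -0.283, 0.0, -0.068, 0.02, 0.126, 0.081, 0.014, -0.26, 0.0, -0.065, 0.018, 0.127, 0.087, 0.032, -0.233, 0.0, -0.062, 0.016, 0.127, 0.095, 0.05, -0.202, 0.0, -0.059, 0.013, 0.127, 0.105, 0.068, -0.166, 0.0, -0.056, 0.01, 0.127, 0.117, 0.085, -0.127, 0.0, -0.053, 0.006, 0.127, 0.131, 0.102, -0.084, 0.0, -0.051, 0.003, 0.127, 0.147, 0.116, -0.036, 0.0, -0.049, -0.002, 0.126, 0.165, 0.129, 0.015, 0.0, -0.047, -0.006, 0.126, 0.183, 0.139, 0.071, 0.0, -0.046, -0.011, 0.125, 0.203, 0.146, 0.13, 0.0, -0.045, -0.017, 0.123, 0.224, 0.151, 0.193, 0.0, -0.044, -0.022, 0.122, 0.245, 0.151, 0.259, 0.0]
```

>>> send_rows --targets '[-0.08, 0.02, 0.125, 0.07, -0.05, -0.33, 0, -0.08, 0.02, 0.125, 0.07, -0.04, -0.32, 0, -0.075, 0.02, 0.125, 0.07, -0.02, -0.3, 0, -0.07, 0.02, 0.125, 0.08, 0, -0.28, 0, -0.07, 0.02, 0.125, 0.08, 0.01, -0.26, 0, -0.065, 0.02, 0.127, 0.09, 0.03, -0.23, 0, -0.06, 0.015, 0.127, 0.095, 0.05, -0.2, 0, -0.06, 0.01, 0.127, 0.1, 0.07, -0.17, 0]'

```text
time_s: 5.65
eef_pos: [527.8, 171.4, 167.4]
ee_rot: [[-0.642, 0.599, 0.478], [0.668, 0.743, -0.033], [-0.375, 0.298, -0.878]]
wrist_force: [0.3, 0.2, -0.2]
gripper_width: 0.002
grasp_force: 0.0
```

```bash
python3 go.py -55 170 58 9 9
```

```text
t 5.65 tcp [527.8 171.4 167.4] station [-84.2 -30.5 167.4] F [ 0.3  0.2 -0.2]
pitch 61.37 yaw -3.98 roll y_z 0.298 grip 0.002 j [-45.8  19.2  15.7 128.1  49.8  14.8 -31. ]
goal [ -1.  21. -31. 128.  86.  20. -10.] 0.08
max [0.054 0.034 0.115 0.287 0.178 0.413]
sim [-35.  18.   8. 128.  69.  11.   2.] 18.778591325515567 3.607022012698208 [[528.0, 188.0, 155.0], [532.0, 191.0, 148.0], [542.0, 192.0, 155.0]]
[-0.054, 0.017, 0.114, -0.006, -0.022, -0.272, 0.0, -0.049, 0.012, 0.114, 0.025, 0.012, -0.201, 0.0, -0.045, 0.007, 0.115, 0.059, 0.045, -0.126, 0.0, -0.042, 0.001, 0.115, 0.096, 0.076, -0.046, 0.0, -0.039, -0.005, 0.115, 0.135, 0.105, 0.037, 0.0, -0.036, -0.012, 0.114, 0.174, 0.13, 0.125, 0.0, -0.035, -0.019, 0.113, 0.213, 0.151, 0.217, 0.0, -0.033, -0.026, 0.112, 0.251, 0.167, 0.313, 0.0, -0.032, -0.034, 0.11, 0.287, 0.178, 0.413, 0.0]
```

```bash
cat > cart.py <<'E'
from kin import *
import sys
def delta(x,z,th,y=0,up=-1):
    s=stat(); t,R=pose(x,z,th,up,y=y); rv=Ro.from_matrix(R@np.array(s["ee_rot"]).T).as_rotvec()/(np.pi/4); d=(t-np.array(s["eef_pos"]))/20
    print("turn units",rv.round(3),"|deg|",np.round(np.linalg.norm(rv)*45,1),"shift units",d.round(3)); return s,rv,d
if __name__=="__main__":
    a=list(map(float,sys.argv[1:])); n=int(a[3]); s,rv,d=delta(*a[:3]); r=np.r_[rv,d]/n; print("per row",r.round(3))
    j,pe,ae,tr=sim(s["joint_pos"],[r]*n); print("sim",j.round(1),round(pe,2),round(ae,2),"minmargin",np.minimum(tr-LO,HI-tr).min(0).round(1))
E
python3 - <<'E'
import re,kin
from kin import *
s=monitor.state()
D=[(S0,[246.8,600.7,237.9],[[-.925,.38,0],[.38,.925,-.002],[0,-.002,-1]]),
([-101,5.8,72.1,137.2,48.8,11,-158],[489,173.4,253.1],[[0.796,0.141,0.588],[0.123,-0.99,0.071],[0.592,0.016,-0.806]]),
([-66.7,14.9,35.5,131.1,47.5,15.9,-82.4],[514.7,170.7,209.2],[[0.085,0.84,0.537],[0.996,-0.066,-0.055],[-0.011,0.539,-0.842]]),
(s["joint_pos"],s["eef_pos"],s["ee_rot"])]
def f(p,j0=0):
    kin.P=p; e=[]
    for j,t,R in D:
        T,Q=fk(j); e+=[(T-t)/5,((Q-np.array(R))*30).ravel()]
    return np.concatenate(e)
q=least_squares(f,P,x_scale=[50,50,50,50,50,10,10]); print(q.cost,q.x.round(2).tolist())
for j,t,R in D: kin.P=q.x; T,Q=fk(j); print((T-t).round(1),np.degrees(Ro.from_matrix(Q@np.array(R).T).as_rotvec()).round(1))
src=open("kin.py").read(); open("kin.py","w").write(re.sub(r"P=\[338.*?\]","P="+str(q.x.round(2).tolist()),src))
E
python3 cart.py -60 165 57 8
```

```text
5.708958299557189 [381.68, 479.39, 444.9, 342.79, 10.79, -3.5, 86.93]
[-5.3  1.2  1.5] [ 0.   0.  -0.4]
[ 1.7 -7.8  1.9] [-1.8 -0.2 -1. ]
[-1.2 -0.2 -1.5] [-1.6  0.2 -0.8]
[ 0.8  5.8 -1.9] [-1.5  0.1 -0.8]
t 5.65 tcp [527.8 171.4 167.4] station [-84.2 -30.5 167.4] F [ 0.3  0.2 -0.2]
pitch 61.37 yaw -3.98 roll y_z 0.298 grip 0.002 j [-45.8  19.2  15.7 128.1  49.8  14.8 -31. ]
turn units [-0.44  -0.108  0.984] |deg| 48.8 shift units [ 1.004  1.666 -0.121]
per row [-0.055 -0.013  0.123  0.125  0.208 -0.015]
sim [-49.   21.1  19.3 130.  101.7  11.  -35.3] 25.9 4.33 minmargin [102.2  40.9  49.5   7.3 128.7   0.  122.7]
```

```bash
python3 - <<'E'
from kin import *
s=monitor.state(); jn=np.array(s["joint_pos"])
for x in(-66,-60):
 for z in(80,110,150):
  for th in(48,52,56,60):
   b=[]
   for sd in([-46,20,15,128,120,25,-60],[-30,25,0,128,110,25,-45],[-20,27,-15,128,110,22,-40],[-60,30,25,130,110,22,-20]):
    g,pe,ae=ik(*pose(x,z,th,-1),np.array(sd),.005)
    if pe+ae>1.: continue
    r=rows_to(jn,g,12); j,p2,a2,tr=sim(jn,r); zs=[fk(t)[0][2] for t in tr]
    b.append((p2+a2,g.round(),j.round(),np.minimum(tr-LO,HI-tr).min().round(1),round(min(zs)),np.abs(r).max(0).round(2)))
   if b: b.sort(key=lambda t:t[0]); print(x,z,th,round(b[0][0],1),*b[0][1:])
E
```

```text
-66 80 48 0.0 [-29.  34.  -4. 137. 151.  35. -84.] [-39.  34.   7. 137. 158.  32. -94.] 0.0 80 [0.1  0.02 0.11 0.31 1.18 0.57]
-66 80 52 0.0 [-28.  32.  -4. 135. 148.  27. -79.] [-35.  32.   4. 135. 154.  25. -87.] 0.0 80 [0.08 0.01 0.1  0.24 0.89 0.47]
-66 80 56 0.0 [-28.  31.  -3. 132. 142.  20. -72.] [-32.  31.   2. 132. 147.  18. -78.] 0.0 80 [0.07 0.01 0.09 0.2  0.6  0.39]
-66 80 60 0.0 [-30.  30.   1. 130. 133.  12. -64.] [-32.  30.   2. 130. 135.  12. -66.] 0.0 80 [0.05 0.01 0.09 0.24 0.32 0.44]
-66 110 48 0.0 [-30.  29.  -2. 137. 149.  30. -81.] [-40.  30.   8. 137. 155.  28. -90.] 0.0 110 [0.09 0.02 0.1  0.25 0.99 0.4 ]
-66 110 52 0.0 [-30.  28.  -2. 135. 144.  23. -75.] [-36.  28.   6. 135. 150.  21. -83.] 0.0 110 [0.07 0.01 0.1  0.19 0.7  0.3 ]
-66 110 56 0.0 [-31.  27.   1. 132. 136.  15. -67.] [-35.  27.   5. 132. 140.  14. -72.] 0.0 110 [0.06 0.01 0.09 0.17 0.42 0.3 ]
-66 110 60 17.4 [-18.  27. -13. 130. 108.  15. -35.] [-34.  26.   5. 130. 119.  11. -50.] 0.0 116 [0.05 0.01 0.09 0.07 0.32 0.29]
-66 150 48 0.0 [-33.  23.   1. 137. 144.  24. -76.] [-42.  23.  11. 137. 15
[... 1285 characters left out ...]
.  14. -71.] 0.0 110 [0.06 0.01 0.09 0.2  0.41 0.3 ]
-60 110 60 19.9 [-18.  27. -13. 129. 107.  15. -34.] [-33.  26.   5. 129. 117.  11. -48.] 0.0 117 [0.05 0.01 0.09 0.1  0.31 0.28]
-60 150 48 0.0 [-33.  23.   1. 136. 144.  24. -75.] [-41.  24.  10. 136. 150.  22. -83.] 0.0 150 [0.07 0.02 0.1  0.18 0.72 0.16]
-60 150 52 0.0 [-34.  22.   4. 134. 136.  16. -68.] [-39.  22.   9. 134. 141.  15. -73.] 0.0 150 [0.06 0.02 0.09 0.17 0.44 0.13]
-60 150 56 12.9 [-18.  22. -14. 131. 109.  16. -37.] [-38.  22.   9. 131. 121.  11. -52.] 0.0 153 [0.05 0.02 0.09 0.09 0.32 0.16]
-60 150 60 27.1 [-25.  21.  -5. 128.  81.  11.  -9.] [-35.  21.   7. 128.  73.  11.  -3.] 0.0 151 [0.04 0.01 0.08 0.11 0.16 0.09]
```

```bash
sed -i 's/seed=.*/seed=np.array([-30,29,-2,134,145,24,-76.]) if len(sys.argv)<7 else jn/' go.py; sed -i 's/,seed,.01)/,seed,.005)/' go.py; python3 go.py -62 120 50 14 14
```

```text
t 5.65 tcp [527.8 171.4 167.4] station [-84.2 -30.5 167.4] F [ 0.3  0.2 -0.2]
pitch 61.37 yaw -3.98 roll y_z 0.298 grip 0.002 j [-45.8  19.2  15.7 128.1  49.8  14.8 -31. ]
goal [-30.  27.  -2. 135. 145.  25. -76.] 0.0
max [0.063 0.016 0.085 0.158 0.672 0.253]
sim [-38.  27.   7. 135. 151.  23. -84.] 2.9647434760600948e-06 2.2644899738532473e-08 [[529.0, 168.0, 161.0], [534.0, 150.0, 149.0], [550.0, 134.0, 149.0], [550.0, 160.0, 133.0], [549.0, 191.0, 124.0]]
[-0.063, -0.005, 0.056, 0.005, -0.446, -0.253, 0.0, -0.06, -0.007, 0.058, 0.047, -0.385, -0.217, 0.0, -0.056, -0.009, 0.06, 0.084, -0.315, -0.187, 0.0, -0.052, -0.012, 0.063, 0.115, -0.236, -0.163, 0.0, -0.047, -0.013, 0.065, 0.138, -0.15, -0.145, 0.0, -0.042, -0.014, 0.068, 0.151, -0.058, -0.134, 0.0, -0.037, -0.015, 0.07, 0.154, 0.037, -0.128, 0.0, -0.031, -0.016, 0.073, 0.146, 0.136, -0.127, 0.0, -0.025, -0.016, 0.075, 0.126, 0.235, -0.131, 0.0, -0.02, -0.015, 0.077, 0.094, 0.332, -0.138, 0.0, -0.014, -0.014, 0.08, 0.049, 0.427, -0.148, 0.0, -0.008, -0.012, 0.082, -0.008, 0.516, -0.159, 0.0, -0.002, -0.01, 0.083, -0.077, 0.598, -0.169, 0.0, 0.003, -0.008, 0.085, -0.158, 0.672, -0.179, 0.0]
```

>>> send_rows --targets '[-0.063, -0.005, 0.056, 0, -0.45, -0.25, 0, -0.06, -0.007, 0.058, 0.05, -0.385, -0.22, 0, -0.056, -0.01, 0.06, 0.08, -0.315, -0.19, 0, -0.052, -0.012, 0.063, 0.115, -0.24, -0.16, 0, -0.047, -0.013, 0.065, 0.14, -0.15, -0.145, 0, -0.042, -0.014, 0.068, 0.15, -0.06, -0.13, 0, -0.037, -0.015, 0.07, 0.15, 0.04, -0.13, 0, -0.03, -0.016, 0.073, 0.15, 0.14, -0.13, 0]'

```text
time_s: 6.45
eef_pos: [544.3, 143.2, 140.3]
ee_rot: [[-0.785, 0.235, 0.574], [0.229, 0.97, -0.083], [-0.576, 0.066, -0.815]]
wrist_force: [0.0, -0.9, 0.2]
gripper_width: 0.004
grasp_force: 0.0
```

```bash
python3 go.py -62 120 50 8 8; python3 cart.py -62 120 50 8
```

```text
t 6.45 tcp [544.3 143.2 140.3] station [-71.5 -60.6 140.3] F [ 0.  -0.9  0.2]
pitch 54.56 yaw -8.25 roll y_z 0.066 grip 0.004 j [-50.9  25.1  22.3 132.2 104.   13.5 -58.7]
goal [-30.  27.  -2. 135. 145.  25. -76.] 0.0
max [0.028 0.017 0.067 0.04  0.699 0.225]
sim [-33.  27.   2. 135. 147.  24. -79.] 7.86295372921025e-07 1.0754415120943771e-08 [[543.0, 144.0, 132.0], [545.0, 159.0, 123.0], [546.0, 191.0, 119.0]]
[-0.028, -0.002, 0.054, -0.006, 0.062, -0.225, 0.0, -0.022, -0.005, 0.057, 0.017, 0.152, -0.192, 0.0, -0.016, -0.008, 0.059, 0.033, 0.245, -0.16, 0.0, -0.009, -0.01, 0.061, 0.04, 0.339, -0.127, 0.0, -0.003, -0.013, 0.063, 0.039, 0.433, -0.093, 0.0, 0.004, -0.015, 0.064, 0.029, 0.525, -0.055, 0.0, 0.01, -0.016, 0.066, 0.009, 0.614, -0.013, 0.0, 0.016, -0.017, 0.067, -0.019, 0.699, 0.033, 0.0]
t 6.45 tcp [544.3 143.2 140.3] station [-71.5 -60.6 140.3] F [ 0.  -0.9  0.2]
pitch 54.56 yaw -8.25 roll y_z 0.066 grip 0.004 j [-50.9  25.1  22.3 132.2 104.   13.5 -58.7]
turn units [-0.09  -0.101  0.463] |deg| 21.7 shift units [ 0.08   3.065 -1.013]
per row [-0.011 -0.013  0.058  0.01   0.383 -0.127]
sim [-38.1  28.    5.1 135.1 142.7  24.4 -77.6] 0.0 0.0 minmargin [105.4  46.7  52.2   2.2 112.1   3.7  80.5]
```

>>> send_rows --targets '[-0.011, -0.013, 0.058, 0.01, 0.38, -0.13, 0, -0.011, -0.013, 0.058, 0.01, 0.38, -0.13, 0, -0.011, -0.013, 0.058, 0.01, 0.38, -0.13, 0, -0.011, -0.013, 0.058, 0.01, 0.38, -0.13, 0, -0.011, -0.013, 0.058, 0.01, 0.38, -0.13, 0, -0.011, -0.013, 0.058, 0.01, 0.38, -0.13, 0, -0.011, -0.013, 0.058, 0.01, 0.38, -0.13, 0, -0.011, -0.013, 0.058, 0.01, 0.38, -0.13, 0, 0, 0, 0, 0, 0, 0, 0]'

```text
time_s: 7.35
eef_pos: [545.8, 203.8, 119.2]
ee_rot: [[-0.759, -0.128, 0.638], [-0.097, 0.992, 0.084], [-0.643, 0.002, -0.766]]
wrist_force: [-0.2, -0.1, -0.4]
gripper_width: 0.006
grasp_force: 0.0
```

```bash
python3 cart.py -62 50 48 6; python3 - <<'E'
from kin import *
s=monitor.state();w=imaging.grab_frame("wrist"); im=w["image"][...,::-1].copy()
def wp(P):
    R=np.array(s["ee_rot"]);p=(np.array(P)-s["eef_pos"])@R; T=np.array(w["T_tool_cam"]); c=(p-T[:3,3])@T[:3,:3]
    v=np.c_[c[:,0],-c[:,1],-c[:,2]]; r=np.hypot(v[:,0],v[:,1]); a=np.arctan2(r,v[:,2]); return np.c_[w["cx"]+w["fx"]*a*v[:,0]/r,w["cy"]+w["fy"]*a*v[:,1]/r]
pts=W([(-38.5,35,56.5),(-38.5,-35,56.5),(-28,35,83),(-28,-35,83),(-26,50,5),(-26,-50,5),(-16,42,50),(-16,-42,50)])
for u in wp(pts): cv2.circle(im,tuple(int(v) for v in u),3,(0,0,255),1); print(u.round())
cv2.imwrite("pics/w1.png",im)
E
```

```text
t 7.35 tcp [545.8 203.8 119.2] station [-62.2  -0.7 119.2] F [-0.2 -0.1 -0.4]
pitch 49.96 yaw 7.53 roll y_z 0.002 grip 0.006 j [-36.8  28.1   2.9 133.8 138.4  24.1 -73.1]
turn units [ 0.003 -0.044  0.   ] |deg| 2.0 shift units [ 0.005  0.036 -3.458]
per row [ 0.    -0.007  0.     0.001  0.006 -0.576]
sim [-32.7  39.6  -2.5 133.7 147.3  37.  -82.8] 0.0 0.0 minmargin [119.   51.3  70.1   3.2 107.5  15.4  75.2]
[331. 200.]
[227. 200.]
[333. 242.]
[226. 242.]
[341. 156.]
[216. 156.]
[336. 210.]
[222. 210.]
```

View pics/w1.png

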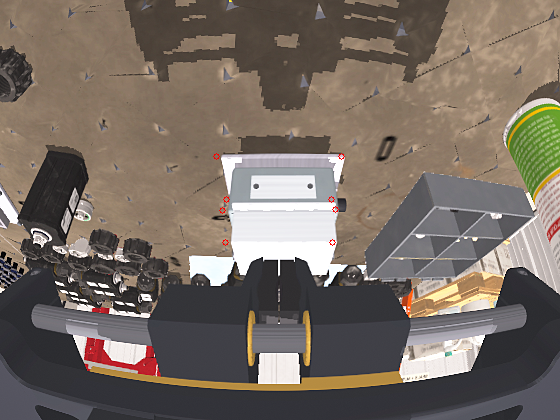

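The view is upside down because the camera sits below. Predicted lip (227–331, 200) and plate corners (216/341, 156) match the station within about 3 px, roughly 2 mm. I descend in front of the lip and reach under it.

>>> send_rows --targets '[0, 0, 0, 0, 0, -0.49, 0, 0, 0, 0, 0, 0, -0.49, 0, 0, 0, 0, 0, 0, -0.49, 0, 0, 0, 0, 0, 0, -0.49, 0, 0, 0, 0, 0, 0.01, -0.49, 0, 0, 0, 0, 0, 0.01, -0.49, 0, 0, 0, 0, 0, 0.01, -0.49, 0, 0, 0, 0, 0, 0.01, -0.49, 0, 0, 0, 0, 0, 0, 0, 0]'

```text
time_s: 8.3
eef_pos: [544.9, 205.9, 39.7]
ee_rot: [[-0.759, -0.132, 0.637], [-0.101, 0.991, 0.086], [-0.643, 0.001, -0.766]]
wrist_force: [0.9, 0.1, 0.3]
gripper_width: 0.005
grasp_force: 0.0
```

```bash
python3 cart.py -39 35 50 5
```

```text
t 8.3 tcp [544.9 205.9  39.7] station [-62.8   1.5  39.7] F [0.9 0.1 0.3]
pitch 50.0 yaw 7.67 roll y_z 0.001 grip 0.005 j [-31.7  40.1  -3.3 133.  146.6  35.  -81.4]
turn units [-0.001 -0.    -0.005] |deg| 0.2 shift units [ 1.189  0.081 -0.237]
per row [-0.    -0.    -0.001  0.238  0.016 -0.047]
sim [-31.1  41.3  -2.5 129.9 146.9  33.1 -80.4] 0.0 0.0 minmargin [123.   61.8  69.5   4.9 108.   22.2  76.8]
```

>>> send_rows --targets '[0, 0, 0, 0.24, 0.02, -0.05, 0, 0, 0, 0, 0.24, 0.02, -0.05, 0, 0, 0, 0, 0.24, 0.02, -0.05, 0, 0, 0, 0, 0.24, 0.02, -0.05, 0, 0, 0, 0, 0.24, 0.02, -0.05, 0, 0, 0, 0, 0, 0, 0, 0]'

```text
time_s: 8.9
eef_pos: [570.5, 208.2, 36.6]
ee_rot: [[-0.758, -0.132, 0.639], [-0.1, 0.991, 0.086], [-0.645, 0.002, -0.764]]
wrist_force: [0.2, 0.4, -0.5]
gripper_width: 0.004
grasp_force: 0.0
```

>>> send_rows --targets '[0, 0, 0, 0, 0, 0.2, 0, 0, 0, 0, 0, 0, 0.2, 0, 0, 0, 0, 0, 0, 0.2, 0, 0, 0, 0, 0, 0, 0.2, 0, 0, 0, 0, 0, 0, 0, 0]'

```text
time_s: 9.4
eef_pos: [568.9, 208.0, 52.6]
ee_rot: [[-0.759, -0.133, 0.638], [-0.101, 0.991, 0.087], [-0.644, 0.002, -0.765]]
wrist_force: [-2.3, -0.8, 0.4]
gripper_width: 0.004
grasp_force: 1.2
```

```bash
python3 - <<'E'
from h import *
stat()
f=imaging.grab_frame("scene"); w=imaging.grab_frame("wrist")
c=f["image"][140:210,205:290]
im=np.hstack([cv2.resize(c,(425,350),interpolation=cv2.INTER_CUBIC),cv2.resize(w["image"][130:290,190:370],(375,350))]); cv2.imwrite("pics/l1.png",im[...,::-1])
E
```

```text
t 9.4 tcp [568.9 208.   52.6] station [-38.8   0.5  52.6] F [-2.3 -0.8  0.4]
pitch 49.94 yaw 7.73 roll y_z 0.002 grip 0.004 j [-31.5  38.7  -1.7 130.4 146.3  31.  -79.4]
```

View pics/l1.png

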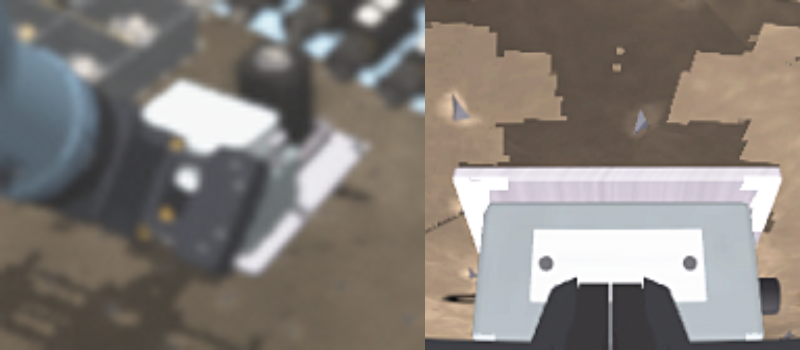

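The fingers are under the lip (tips at right-panel (610,300)) and the guard has begun to rise. I lift further, then move forward toward the toggle.

>>> send_rows --targets '[0, 0, 0, 0, 0, 0.18, 0, 0, 0, 0, 0, 0, 0.18, 0, 0, 0, 0, 0, 0, 0.18, 0, 0, 0, 0, 0, 0, 0.18, 0, 0, 0, 0, 0, 0, 0, 0, 0, 0, 0, 0.15, 0.02, -0.03, 0, 0, 0, 0, 0.15, 0.02, -0.03, 0, 0, 0, 0, 0.15, 0.02, -0.03, 0, 0, 0, 0, 0, 0, 0, 0]'

```text
time_s: 10.4
eef_pos: [579.3, 209.4, 64.9]
ee_rot: [[-0.758, -0.132, 0.639], [-0.1, 0.991, 0.086], [-0.645, 0.002, -0.764]]
wrist_force: [-0.7, -0.4, -1.0]
gripper_width: 0.005
grasp_force: 0.1
```

```bash
python3 cart.py 0 67 50 10;python3 - <<'E'
from h import *
f=imaging.grab_frame("scene"); w=imaging.grab_frame("wrist")
c=f["image"][140:210,205:290]
im=np.hstack([cv2.resize(c,(425,350),interpolation=cv2.INTER_CUBIC),cv2.resize(w["image"][130:290,190:370],(375,350))]); cv2.imwrite("pics/l2.png",im[...,::-1])
E
```

```text
t 10.4 tcp [579.3 209.4  64.9] station [-28.3   0.6  64.9] F [-0.7 -0.4 -1. ]
pitch 49.85 yaw 7.7 roll y_z 0.002 grip 0.005 j [-31.9  37.3  -0.5 129.3 145.4  28.6 -78. ]
turn units [-0.002  0.003 -0.004] |deg| 0.3 shift units [1.406 0.154 0.103]
per row [-0.     0.    -0.     0.141  0.015  0.01 ]
sim [-31.9  38.1   1.1 125.5 144.3  25.3 -76. ] 0.0 0.0 minmargin [122.7  58.8  71.1   8.4 109.6  14.4  80.3]
```

View pics/l2.png

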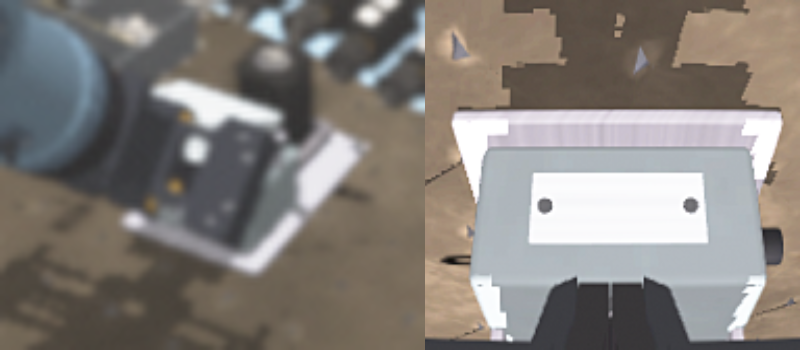

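The guard rests on the backs of the fingers and the tips are above the housing's front edge. I lower slightly and push the toggle.

>>> send_rows --targets '[0, 0, 0, 0.1, 0.013, -0.04, 0, 0, 0, 0, 0.1, 0.013, -0.04, 0, 0, 0, 0, 0.1, 0.013, -0.04, 0, 0, 0, 0, 0.1, 0.013, 0, 0, 0, 0, 0, 0.1, 0.013, 0.02, 0, 0, 0, 0, 0.1, 0.013, 0.02, 0, 0, 0, 0, 0.1, 0.013, 0.02, 0]'

```text
time_s: 11.2
eef_pos: [592.1, 211.2, 63.5]
ee_rot: [[-0.759, -0.133, 0.638], [-0.101, 0.991, 0.087], [-0.644, 0.001, -0.765]]
wrist_force: [-3.1, -0.4, 1.2]
gripper_width: 0.004
grasp_force: 1.4
```

>>> send_rows --targets '[0, 0, 0, 0.1, 0.013, 0.02, 0, 0, 0, 0, 0.1, 0.013, 0.02, 0, 0, 0, 0, 0.1, 0.013, 0.02, 0, 0, 0, 0, 0.1, 0.013, 0.02, 0]'

```text
time_s: 11.6
eef_pos: [600.9, 212.3, 65.5]
ee_rot: [[-0.758, -0.132, 0.639], [-0.1, 0.991, 0.087], [-0.645, 0.002, -0.765]]
wrist_force: [-2.2, 0.2, 0.9]
gripper_width: 0.001
grasp_force: 1.2
```

```bash
python3 -c "
from h import *
stat()"
```

```text
t 11.6 tcp [600.9 212.3  65.5] station [-6.5  0.6 65.5] F [-2.2  0.2  0.9]
pitch 49.86 yaw 7.71 roll y_z 0.002 grip 0.001 j [-31.4  38.    0.5 126.5 145.4  26.3 -76.9]
```

Force is about 2–3 N, so the toggle is moving. I keep pushing in small steps until the force rises at the stop.

>>> send_rows --targets '[0, 0, 0, 0.09, 0.012, 0.02, 0, 0, 0, 0, 0.09, 0.012, 0.02, 0, 0, 0, 0, 0.06, 0.008, 0.01, 0, 0, 0, 0, 0, 0, 0, 0]'

```text
time_s: 12.0
eef_pos: [605.4, 212.8, 66.2]
ee_rot: [[-0.758, -0.132, 0.638], [-0.1, 0.991, 0.086], [-0.644, 0.001, -0.765]]
wrist_force: [-1.7, 0.3, -0.9]
gripper_width: 0.009
grasp_force: 0.8
```

>>> send_rows --targets '[0, 0, 0, 0.06, 0.008, 0.01, 0, 0, 0, 0, 0.06, 0.008, 0.01, 0, 0, 0, 0, 0, 0, 0, 0]'

```text
time_s: 12.3
eef_pos: [608.0, 213.1, 66.8]
ee_rot: [[-0.758, -0.132, 0.639], [-0.1, 0.991, 0.086], [-0.644, 0.001, -0.765]]
wrist_force: [-1.8, -1.1, -0.7]
gripper_width: 0.002
grasp_force: 0.8
```

```bash
python3 -c "
from h import *
stat()"
```

```text
t 12.3 tcp [608.  213.1  66.8] station [ 0.6  0.5 66.8] F [-1.8 -1.1 -0.7]
pitch 49.87 yaw 7.7 roll y_z 0.001 grip 0.002 j [-31.4  38.1   0.9 125.6 145.3  25.5 -76.5]
```

>>> send_rows --targets '[0, 0, 0, 0.06, 0.008, 0, 0, 0, 0, 0, 0.05, 0.007, 0, 0, 0, 0, 0, 0, 0, 0, 0]'

```text
time_s: 12.6
eef_pos: [609.2, 213.3, 66.4]
ee_rot: [[-0.759, -0.133, 0.637], [-0.101, 0.991, 0.086], [-0.643, 0.001, -0.766]]
wrist_force: [-6.1, -1.4, 2.0]
gripper_width: 0.007
grasp_force: 3.5
```

>>> send_rows --targets '[0, 0, 0, 0.05, 0.007, 0, 0, 0, 0, 0, 0, 0, 0, 0]'

```text
time_s: 12.8
eef_pos: [609.4, 213.3, 66.2]
ee_rot: [[-0.76, -0.133, 0.637], [-0.101, 0.991, 0.086], [-0.642, 0.001, -0.766]]
wrist_force: [-10.0, -2.6, 6.6]
gripper_width: 0.002
grasp_force: 6.2
```

```bash
python3 - <<'E'
from h import *
stat()
f=imaging.grab_frame("scene"); w=imaging.grab_frame("wrist"); t=imaging.grab_frame("top")
r=lambda c:cv2.resize(c,(266,266),interpolation=cv2.INTER_CUBIC)
im=np.hstack([r(f["image"][140:205,220:285]),r(t["image"][140:200,190:250]),r(w["image"][130:310,190:370])]); cv2.imwrite("pics/l3.png",im[...,::-1])
E
```

```text
t 12.8 tcp [609.4 213.3  66.2] station [ 2.1  0.6 66.2] F [-10.   -2.6   6.6]
pitch 50.03 yaw 7.73 roll y_z 0.001 grip 0.002 j [-31.4  38.2   1.  125.3 145.3  25.1 -76.4]
```

View pics/l3.png

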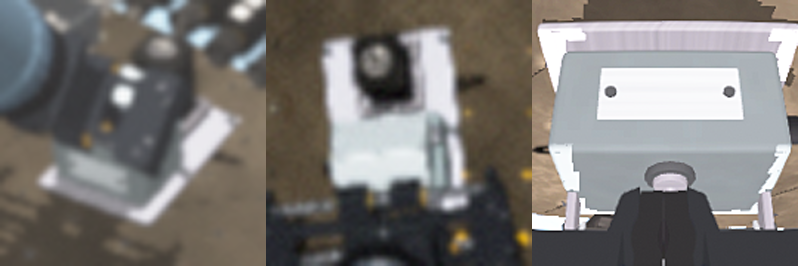

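Force rose sharply (2 → 10 N) with the tip about 2 mm past the expected on-position contact, so the toggle is at its stop. One last small nudge, then I retrace the path to lower the guard gently.

>>> send_rows --targets '[0, 0, 0, 0.05, 0.007, 0.02, 0, 0, 0, 0, 0, 0, 0, 0]'

```text
time_s: 13.15
eef_pos: [609.6, 213.4, 66.2]
ee_rot: [[-0.761, -0.133, 0.635], [-0.101, 0.991, 0.086], [-0.641, 0.001, -0.767]]
wrist_force: [-13.8, -3.5, 8.3]
gripper_width: 0.007
grasp_force: 7.8
```

>>> send_rows --targets '[0, 0, 0, -0.15, -0.02, 0, 0, 0, 0, 0, -0.25, -0.032, -0.02, 0, 0, 0, 0, -0.25, -0.032, -0.02, 0, 0, 0, 0, -0.25, -0.032, -0.02, 0, 0, 0, 0, -0.25, -0.032, -0.02, 0, 0, 0, 0, -0.25, -0.032, -0.02, 0, 0, 0, 0, -0.15, -0.02, -0.15, 0, 0, 0, 0, -0.15, -0.02, -0.15, 0, 0, 0, 0, -0.15, -0.02, -0.2, 0, 0, 0, 0, -0.1, -0.013, -0.2, 0, 0, 0, 0, 0, 0, 0, 0]'

```text
time_s: 14.25
eef_pos: [572.3, 208.5, 50.2]
ee_rot: [[-0.759, -0.133, 0.637], [-0.101, 0.991, 0.086], [-0.643, 0.001, -0.766]]
wrist_force: [-1.6, -0.6, -0.3]
gripper_width: 0.001
grasp_force: 0.5
```

```bash
python3 cart.py -40 34 50 6
```

```text
t 14.25 tcp [572.3 208.5  50.2] station [-35.3   0.6  50.2] F [-1.6 -0.6 -0.3]
pitch 49.97 yaw 7.7 roll y_z 0.001 grip 0.001 j [-31.3  39.2  -1.6 129.9 146.4  30.9 -79.3]
turn units [-0.002  0.    -0.005] |deg| 0.2 shift units [-0.228 -0.06  -0.811]
per row [-0.     0.    -0.001 -0.038 -0.01  -0.135]
sim [-30.9  41.4  -2.4 130.  147.3  33.2 -80.7] 0.0 0.0 minmargin [123.4  61.   70.3   7.3 107.5  20.3  77.3]
```

>>> send_rows --targets '[0, 0, 0, -0.04, -0.01, -0.135, 0, 0, 0, 0, -0.04, -0.01, -0.135, 0, 0, 0, 0, -0.04, -0.01, -0.135, 0, 0, 0, 0, -0.04, -0.01, -0.135, 0, 0, 0, 0, -0.04, -0.01, -0.135, 0, 0, 0, 0, -0.04, -0.01, -0.135, 0, 0, 0, 0, -0.3, -0.04, 0, 0, 0, 0, 0, -0.3, -0.04, 0, 0, 0, 0, 0, -0.3, -0.04, 0, 0, 0, 0, 0, -0.3, -0.04, 0.05, 0, 0, 0, 0, 0, 0, 0, 0]'

```text
time_s: 15.35
eef_pos: [543.0, 204.2, 35.8]
ee_rot: [[-0.759, -0.133, 0.638], [-0.101, 0.991, 0.087], [-0.643, 0.001, -0.765]]
wrist_force: [-0.2, -0.4, -0.1]
gripper_width: 0.01
grasp_force: 0.0
```

```bash
python3 cart.py -64 120 50 8; python3 - <<'E'
from h import *
f=imaging.grab_frame("scene"); w=imaging.grab_frame("wrist"); t=imaging.grab_frame("top")
r=lambda c:cv2.resize(c,(266,266),interpolation=cv2.INTER_CUBIC)
im=np.hstack([r(f["image"][140:205,220:285]),r(t["image"][140:200,190:250]),r(w["image"][130:310,190:370])]); cv2.imwrite("pics/l4.png",im[...,::-1])
E
```

```text
t 15.35 tcp [543.  204.2  35.8] station [-64.9   0.1  35.8] F [-0.2 -0.4 -0.1]
pitch 49.95 yaw 7.74 roll y_z 0.001 grip 0.01 j [-31.3  40.7  -3.7 133.3 147.2  35.9 -81.8]
turn units [-0.002  0.001 -0.005] |deg| 0.3 shift units [4.600e-02 3.000e-03 4.209e+00]
per row [-0.     0.    -0.001  0.006  0.     0.526]
sim [-36.4  27.7   1.8 134.3 137.   24.6 -71.8] 0.0 0.0 minmargin [118.3  49.1  69.3   3.  108.6  13.6  77.1]
```

View pics/l4.png

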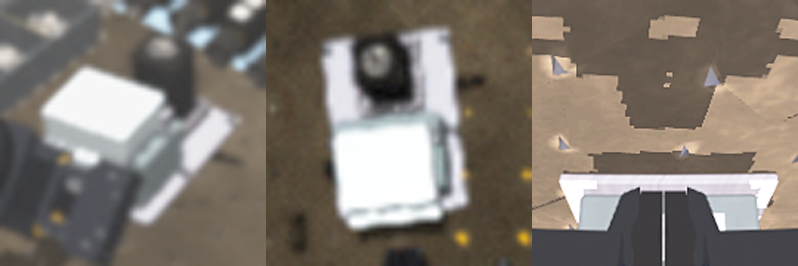

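The guard is down (white top at (105,110) in the left panel), the module stands in place, and the fingers are clear. I raise the arm and compare with the first pictures before handing in.

>>> send_rows --targets '[0, 0, 0, -0.05, 0, 0.5, 0, 0, 0, 0, 0, 0, 0.5, 0, 0, 0, 0, 0, 0, 0.5, 0, 0, 0, 0, 0, 0, 0.5, 0, 0, 0, 0, 0, 0, 0.5, 0, 0, 0, 0, 0, 0, 0.5, 0, 0, 0, 0, 0, 0, 0.5, 0, 0, 0, 0, 0, 0, 0.5, 0, 0, 0, 0, 0, 0, 0, 0]'

```text
time_s: 16.4
eef_pos: [543.8, 204.7, 117.6]
ee_rot: [[-0.757, -0.132, 0.64], [-0.1, 0.991, 0.087], [-0.646, 0.002, -0.763]]
wrist_force: [-1.1, -0.1, -0.4]
gripper_width: 0.005
grasp_force: 0.0
```

```bash
python3 - <<'E'
from h import *
stat()
a,b=np.load("fs.npy",allow_pickle=True); n=imaging.grab_frame("top"); m=imaging.grab_frame("scene")
g=lambda f,s:cv2.cvtColor(f["image"][s],cv2.COLOR_RGB2GRAY).astype(np.float32)
for nm,p,q,s in(("top all",b,n,np.s_[144:192,200:240]),("top lip",b,n,np.s_[180:196,204:234]),("scene guard",a,m,np.s_[150:178,238:266]),("other top",b,n,np.s_[140:195,305:350]),("module",b,n,np.s_[144:166,205:225])):
    print(nm,np.abs(g(p,s)-g(q,s)).mean().round(2),cv2.phaseCorrelate(g(p,s),g(q,s)))
E
```

```text
t 16.4 tcp [543.8 204.7 117.6] station [-64.1   0.5 117.6] F [-1.1 -0.1 -0.4]
pitch 49.76 yaw 7.77 roll y_z 0.002 grip 0.005 j [-36.4  28.3   2.1 134.1 138.9  24.9 -73.5]
top all 3.88 ((-0.09656972239706718, -0.0750676476868648), 1.0061677642166615)
top lip 4.84 ((-0.05460699083913312, -0.007562385016496975), 0.9854132883250714)
scene guard 50.02 ((0.42774740953452906, 0.12753541141806046), 0.546098108821445)
other top 4.07 ((0.486194374193591, 0.041021549319868456), 1.0051010688145956)
module 4.61 ((-0.015068886220699795, -0.05533708505338453), 0.9742945338288943)
```

```bash
python3 -c "
from cell import manip
print(manip.job_done())"
```

```text
the job is handed in; nothing more can be done
None
```

I armed the left (loaded) station and handed the job in at 16.4 s: the guard was swung up, the toggle was pushed until the force rose at what I took to be its stop, and the guard was lowered shut; the toggle is hidden under the guard, so its final position is inferred from that force, and the hand-in returned no verdict.

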